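# Load the oblong blank into the inclined coining die

## Robot

A 6-joint arm with a two-finger parallel gripper is mounted at the origin on the work surface. World frame = base frame: x ahead of the robot, y to its left, z up, the work surface at z = 0. Lengths are in mm, angles in rad, forces in N, time in s.
With the tool pointing down it reaches from about 350 to 775 mm from the base axis. Payload 7.3 kg.
Tool frame: the origin (TCP) lies midway between the tips of the shut fingers; the grasp point (between the pads) lies 19 mm behind it; z points along the fingers, y is the line along which they close (so a half turn about z gives the same grasp; the last joint's range is limited). The gripper opens to 92 mm and grips with 3 to 60 N. Pads are 19 mm wide; open, the fingers measure 130 mm over their backs; the gripper's body (75 mm by 190 mm) begins 47 mm behind the grasp point.
Start: joints at [-1.359, 0.342, 1.524, -0, 1.275, -0.146], TCP at [183.886, -491.763, 226.741] pointing down, gripper open.
Joint ranges: [-2.53, 2.53], [-0.77, 2.02], [0.04, 2.7], [-1, 4.14], [0.28, 2.66], [-3.11, 3.11]. Speed limits (rad/s): [2.57, 2.57, 3.14, 3.14, 3.14, 3.14].

## Interface

Orientations are given as [roll, pitch, yaw] about the fixed x, y, z axes, in that order (R = Rz(yaw) Ry(pitch) Rx(roll)).
In Python, from plant import bot gives the robot as it stands.
- The arm moves only by the tool servo_tool, never from a script. Its argument "deltas" is a list of rows, each a list of 2 entries, a list of its own where there are three numbers: the shift along the tool's x, y, z in m, then the turn, a rotation vector about the tool's x, y, z in degrees. A call has 1 to 20 rows; each row shifts and turns the commanded pose from where the row before left it, along the tool's axes as they then stand; what a row does not reach is not made up. A row lasts 1/8 s, in which the tool goes at most 62.5 mm and 10.7 degrees, less where a joint would pass 70% of its speed; a pose out of reach is approached as far as the arm can. A call with a gripper value outside its range is refused whole. "fingers" is the opening, from 0 (shut) to 1 (fully open), set as the call begins (left out, the last holds). The fingers move at their own pace and stop on an object; the grip force is fixed at half the most. Time passes only in rows, so rows that do not move let the fingers close. It gives the time, the measured TCP pose, the force, the opening and the grip force at its end, in the units of the state.
- bot.get_obs(): the state, without advancing time (a new reading comes with each control period).
- bot.capture(name): name is "scene" or "side" or "wrist"; returns the picture (420x560x3 uint8, red, green, blue); there is no depth.
- bot.camera_model(name): a dict with "mtx" (3x3 intrinsics, pixels), "xyz" and "rotation" of the camera in the world. Camera axes: x right, y down, z forward; pixel columns grow to the right and rows downward; lengths in mm; the calibration is good to about 2 mm. A picture is of the moment at which its call begins: read the wrist's pose just before it. camera_model takes no time and is no camera call; for the wrist camera it gives the pose at the moment of the call.
- bot.close_job(): hands the job in; it is judged then, once.
The state is a dict: "time": time; "joint_positions": joint angles; "dq": joint speeds; "tau": joint torques, N m; "tool_pos": TCP position; "tcp_rot": TCP orientation; "contact_force": force on the tool from outside, world axes, zero at the start; "moment": the same for the moment, N m; "grip_width": finger opening in mm; "finger_force": force on a finger pad.
Only numpy, scipy, OpenCV 4.12 (cv2) and the standard library are available. Lean on these libraries where they do the work, as an engineer would, in place of code of your own. Each camera call takes 0.05 s, during which the arm holds its last target. There are 200 camera calls.

## Task

Swing the lamp arm to the right (towards -y) until the lamp head no longer hangs over any part of the die's sloping bed, and leave it there. Then take the oblong aluminium blank from the bench and lay it, large face down, fully home and flat in the matching cavity of the sloping die, gently, without ramming or dropping it, and let go. Leave the other blanks and everything else on the bench where they are.

Things in the scene. Friction and masses are not known exactly. Their poses are not given: they have to be found in the camera images.
- die: Fixed grey stand of the die. Origin on the bench top, below the middle of the sloping bed; x points away from the robot, y left, z up. Base plate 20 mm thick, x -95 to 95 mm, y -85 to 85 mm, with a foot at its back right that carries the lamp post: 26 mm diameter, at x 170, y -120 mm, 210 mm tall. The bed slopes 30 degrees, its high edge (150 mm) towards the robot.
- bed: Sloping steel bed plate of the die, 170 mm (x, down the slope, away from the robot) by 160 mm (y, level), fixed to the stand, 100 mm above its origin. Origin at the middle of its upper face; z is square to that face and leans 30 degrees from vertical, away from the robot. The nest plate with the cavity is clamped on it: 128 mm (x) by 88 mm (y), 16 mm thick; see nest_mid.
- nest_mid (a point): Point 16 mm above the bed's origin along its z, level with the nest's top. The cavity is 103 mm (bed x) by 63 mm (bed y), 8 mm deep, mouth chamfered 1.5 mm, in the middle of the nest. Nest and cavity are square to the bed and centred on this point in bed x, but clamped up to 12 mm to either side of it in bed y: this offset is not measured, find it by touch or sight.
- lamp (a joint): Angle of the level lamp arm about its vertical hinge on the lamp post, rad. 0: lamp head over the middle of the bed (the arm points from the post to the stand's origin). It grows as the head swings anticlockwise seen from above, to the stand's -y side. Range -0.5 to 1.3; stays where it is left (about 2 N at the grip). Starts at -0.3 to 0.25; the head is clear of the bed above about 0.6.
- lamp_hinge (a point): Point on the hinge axis, on top of the lamp post, 215 mm above the bench, at the height of the arm's bar.
- lamp_grip (a point): Point on the upright black grip on the lamp head, 208 mm from the hinge axis, 275 mm above the bench. The grip is a round rod 20 mm in diameter, its top 297 mm and its foot 232 mm above the bench. The lamp head below it is 68 mm in diameter, from 199 to 232 mm above the bench; the arm is a bar 16 mm wide and 14 mm high at 215 mm.
- blank_oblong: Plain aluminium block, the blank that fits: 100 mm (x) by 60 mm (y) by 24 mm thick (z), about 0.4 kg. Origin at the centre of its underside. Lies flat on the bench. In the cavity it stands 16 mm above the nest; either way round is right.
- blank_square: Another aluminium blank, 70 by 70 by 24 mm. Origin at the centre of its underside. Not for this die.
- blank_round: Another aluminium blank, a disc 72 mm in diameter, 24 mm thick. Origin at the centre of its underside. Not for this die.
- hammer: Hammer lying on the bench, about 300 mm long, handle to its -x. Bystander.
- wrench: Wrench lying on the bench, about 180 mm long. Bystander.
- stud0: Domed dark steel stud, 34 mm in diameter, 19 mm tall, among the blanks. Origin under its centre. Bystander.
- stud1: Domed dark steel stud like the other. Bystander.
- can: Grey can, 66 mm in diameter, 110 mm tall, to the right of the die. Origin under its centre. Bystander.
- cup: Steel cup, 90 mm in diameter, 70 mm tall, on the left. Origin under its centre. Bystander.
Things that resemble listed ones, but are neither listed nor needed, are in the scene too. Leave any green or turquoise look-alike of the blank_oblong alone.

How it is judged:
By the outcome, as a careful person would: the job done as asked, in the order asked, and still so for the second after the job is handed in, with the robot touching nothing.
It also fails if it takes over 72 s, if anything falls off the work surface, if the arm or the gripper's body presses on something with over 40 N, if the wrist force passes 120 N, or if a joint passes its speed limit or range.

## Working session

There is one attempt and no reset: what is moved stays moved. The work goes in short steps, Python scripts to look and compute and a tool call to move; the robot and the scene stay as the last step left them, time stands still between calls to the robot, and variables do not carry over. Pictures are saved under pics/ and viewed, at most 10 in all, crops included, and the job is handed in when it is done.

Besides the shell and the picture viewer there is one more tool, called by a JSON object that holds its "name" and its "arguments". servo_tool: Moves the arm, as the interface text tells. Its arguments: {"type":"object","properties":{"deltas":{"type":"array"},"fingers":{"type":"number"}},"required":["deltas"]}

```bash
mkdir -p pics; ls; python3 - <<'E'
from plant import bot
import cv2
for n in ("scene","side"):
    im=bot.capture(n); cv2.imwrite(f"pics/{n}0.png",cv2.cvtColor(im,cv2.COLOR_RGB2BGR))
    m=bot.camera_model(n); print(n,m)
print(bot.get_obs())
E
```

```text
pics
scene {'mtx': array([[428.97722633,   0.        , 286.15608822],
       [  0.        , 428.97722633, 216.70111505],
       [  0.        ,   0.        ,   1.        ]]), 'xyz': array([1391.02101649,  170.11019335,  796.33136942]), 'rotation': array([-2.18376179, -0.01347081,  1.79678984])}
side {'mtx': array([[501.92845262,   0.        , 282.55482373],
       [  0.        , 501.92845262, 214.26802997],
       [  0.        ,   0.        ,   1.        ]]), 'xyz': array([-64.83027727, 845.11515506, 845.89572427]), 'rotation': array([-2.13447889,  0.02083661, -2.53834523])}
{'time': 0.1, 'joint_positions': array([-1.35902315e+00,  3.42657693e-01,  1.52491292e+00, -2.22558452e-05,
        1.27539731e+00, -1.45979251e-01]), 'dq': array([-9.26861280e-05, -5.53188421e-04, -2.54183708e-03, -9.55011782e-04,
        2.06532713e-04,  2.46224642e-04]), 'tau': array([ 1.77691065e-03, -4.32003057e+01, -2.44695425e+01,  7.19498796e-02,
        5.25941479e-02, -5.57424221e-05]), 'tool_pos': array([ 183.78741937, -491.39574436,  226.11503811]), 'tcp_rot': array([-3.14022891e+00, -1.78992506e-04,  3.57758795e-01]), 'contact_force': array([-0.60425544, -0.12622175,  0.20127647]), 'moment': array([ 0.05050135, -0.02051844,  0.0348588 ]), 'finger_force': 0.0, 'grip_width': 91.71324475142947}
```

View pics/scene0.png

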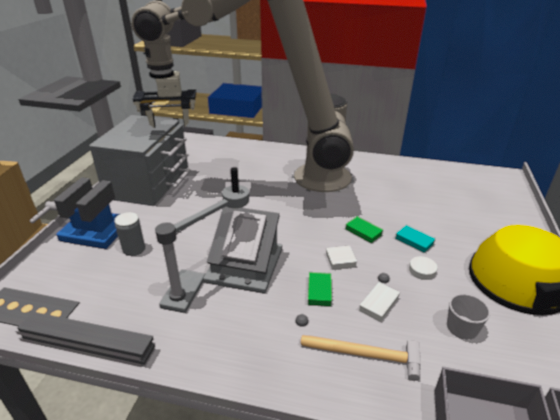

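View pics/side0.png

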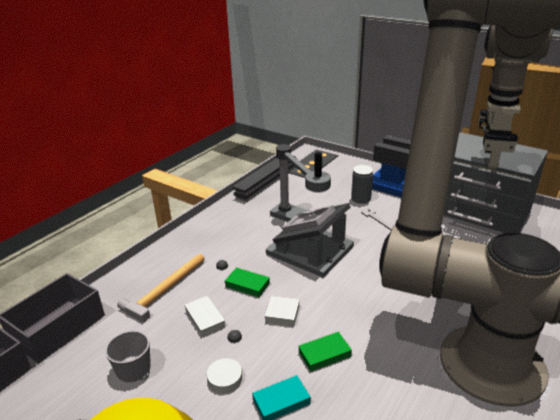

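Scene: the candidates for the oblong blank are white (380,301), white square (341,257), white round (423,267), green (320,288) and (364,229), and turquoise (415,238). The white oblong at scene (380,301) / side (205,315) fits the description. The lamp grip is at scene (235,180) / side (318,163). Next I'll look at enlarged crops.

```bash
cat > h.py <<'E'
import numpy as np, cv2
from scipy.spatial.transform import Rotation as R
from plant import bot
def cam(m):
    if isinstance(m,str): m=bot.camera_model(m)
    return m["mtx"],np.array(m["xyz"]),R.from_euler("xyz",m["rotation"]).as_matrix()
def proj(m,p):
    K,c,r=cam(m); q=(np.atleast_2d(p)-c)@r@K.T; return q[:,:2]/q[:,2:]
def ray(m,uv):
    K,c,r=cam(m); d=r@np.linalg.solve(K,[*uv,1]); return c,d/np.linalg.norm(d)
def onz(m,uv,z):
    c,d=ray(m,uv); return c+d*(z-c[2])/d[2]
def tri(*obs):
    A=np.zeros((3,3));b=np.zeros(3);L=[]
    for m,uv in obs:
        c,d=ray(m,uv);P=np.eye(3)-np.outer(d,d);A+=P;b+=P@c;L.append((P,c))
    x=np.linalg.solve(A,b); return x,[round(float(np.linalg.norm(P@(x-c))),1) for P,c in L]
E
python3 - <<'E'
import cv2,numpy as np
a=cv2.imread("pics/scene0.png");b=cv2.imread("pics/side0.png")
def c(im,x,y,w,h): return cv2.resize(im[y:y+h,x:x+w],(400,300),interpolation=cv2.INTER_CUBIC)
# scale: die 400/160=2.5, blanks 400/133.3=3.. use 2.5 & 4
o=np.vstack([np.hstack([c(a,150,160,160,120),c(a,340,255,100,75)]),np.hstack([c(b,230,140,160,120),c(b,160,280,100,75)])])
cv2.imwrite("pics/crops.png",o)
E
```

```text
(no output)
```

View pics/crops.png

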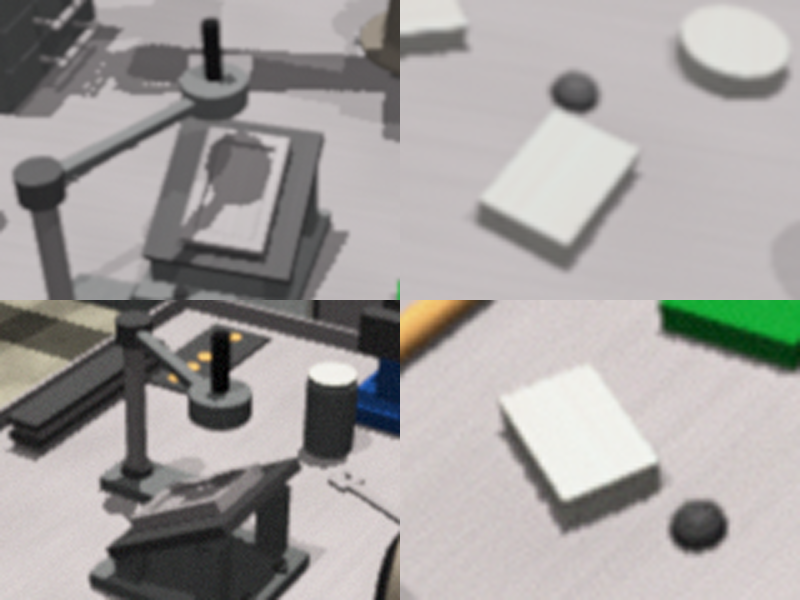

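```bash
cat > fit.py <<'E'
from h import *
from scipy.optimize import least_squares
S=lambda x,y:(150+x/2.5,160+y/2.5); D=lambda x,y:(230+x/2.5,140+(y-300)/2.5)
c,s=np.cos(np.pi/6),np.sin(np.pi/6)
bed=lambda x,y,z=0:np.array([x*c+z*s,y,100-x*s+z*c])
E
python3 - <<'E'
from fit import *
sc,sd=bot.camera_model("scene"),bot.camera_model("side")
print("blank scene"); A=np.array([onz(sc,u,24) for u in [(379.2,282.8),(399.5,293),(382,316.5),(360,306.2)]]);print(A.round(0)); 
B=np.array([onz(sd,u,24) for u in [(207.5,296.2),(224,321),(201.8,330.5),(185.2,305.8)]]);print(B.round(0))
for P in(A,B): print(np.linalg.norm(P-np.roll(P,-1,0),axis=1).round(0),P.mean(0).round(1))
print("grip",tri((sc,S(211,22)),(sd,D(221,330))),"hinge",tri((sc,S(39,165)),(sd,D(134,318))))
obs=[(sc,S(183,122),bed(-85,-80)),(sc,S(325,135),bed(-85,80)),(sc,S(298,280),bed(85,80)),(sc,S(145,258),bed(85,-80)),
(sd,D(300,460),bed(-85,-80)),(sd,D(108,545),bed(85,80)),(sd,D(220,535),bed(-85,80)),
(sd,D(134,318),[170,-120,222]),(sc,S(39,165),[170,-120,222])]
def T(p,q): a=p[3];return np.array([p[0]+np.cos(a)*q[0]-np.sin(a)*q[1],p[1]+np.sin(a)*q[0]+np.cos(a)*q[1],p[2]+q[2]])
f=lambda p:np.concatenate([(proj(m,T(p,q))[0]-u) for m,u,q in obs])
r=least_squares(f,[500,-150,0,0],loss="soft_l1");print(r.x);print(r.fun.reshape(-1,2).round(1))
E
```

```text
blank scene
[[549. 233.  24.]
 [574. 285.  24.]
 [663. 246.  24.]
 [642. 192.  24.]]
[[629. 192.  24.]
 [540. 235.  24.]
 [562. 286.  24.]
 [651. 247.  24.]]
[ 57.  97.  57. 102.] [606.9 239.   24. ]
[99. 55. 97. 59.] [595.4 240.2  24. ]
grip (array([ 527.25888413, -151.23517528,  296.43900098]), [3.1, 3.1]) hinge (array([ 703.95308361, -253.70709076,  229.71524823]), [0.2, 0.2])
[ 5.35069007e+02 -1.32361655e+02 -5.59860708e+00 -1.22792311e-02]
[[ 0.9 -4.1]
 [-0.  -1. ]
 [-3.7  0.3]
 [-1.5 -1.3]
 [-0.6  0. ]
 [-1.3  2.6]
 [ 0.2 -2.3]
 [ 0.4  4.1]
 [ 0.7  4.7]]
```

The lamp grip is at about (527,-151) and the hinge at (704,-254), which puts the lamp angle at about +0.1. I'll go above the grip and use the wrist camera there.

{"name": "servo_tool", "arguments": {"deltas": [[[0, 0, -0.05], [0, 0, 0]], [[0, 0, -0.05], [0, 0, 0]], [[0, 0, -0.05], [0, 0, 0]], [[0.044, -0.02, 0], [0, 0, 0]], [[0.044, -0.02, 0], [0, 0, 0]], [[0.044, -0.02, 0], [0, 0, 0]], [[0.044, -0.02, 0], [0, 0, 0]], [[0.044, -0.02, 0], [0, 0, 0]], [[0.044, -0.02, 0], [0, 0, 0]], [[0.044, -0.02, 0], [0, 0, 0]], [[0.044, -0.02, 0], [0, 0, 0]], [[0.044, -0.02, 0], [0, 0, 0]], [[0.044, -0.02, 0], [0, 0, 0]], [[0, 0, 0], [0, 0, 6.5]], [[0, 0, 0], [0, 0, 6.5]], [[0, 0, 0], [0, 0, 6.5]], [[0, 0, 0], [0, 0, 6.5]], [[0, 0, 0], [0, 0, 0]]], "fingers": 0.6}}

```text
time: 2.35
tool_pos: [525.9, -150.3, 376.3]
tcp_rot: [-3.141, 0.001, -0.095]
contact_force: [-0.2, -0.6, -0.1]
grip_width: 54.9
finger_force: 0.0
```

```bash
python3 - <<'E'
from h import *
import pickle
o=bot.get_obs(); m=bot.camera_model("wrist"); im=bot.capture("wrist")
cv2.imwrite("pics/w1.png",im[...,::-1]); pickle.dump(m,open("w1.pkl","wb"))
print(o["time"],o["tool_pos"],o["tcp_rot"],m["xyz"],m["rotation"],m["mtx"][0])
print(proj(m,[[527,-151,297],[535,-132,100]]))
E
```

```text
2.35 [ 525.88908118 -150.28423154  376.28158615] [-3.14138532e+00  8.51158884e-04 -9.50014948e-02] [ 605.03390903 -158.18437305  533.7402324 ] [ 2.84470093e+00  6.39067537e-04 -1.66500047e+00] [343.84457326   0.         284.32992235]
[[284.79750322 223.72032722]
 [269.18182517 170.24439135]]
```

View pics/w1.png

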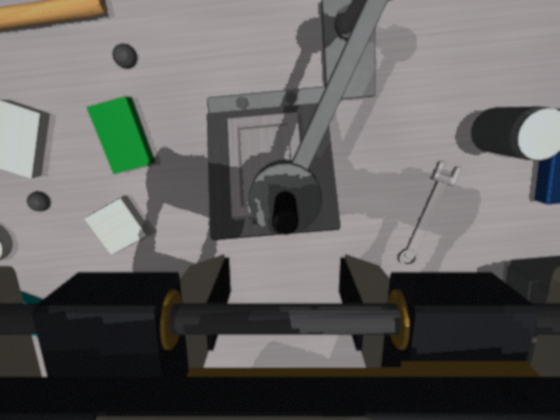

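The wrist view shows the grip top at (286,222), as predicted (285,224). The die bed spans (207-340, 97-240), with the cavity partly hidden by the lamp. I'll descend over the grip and swing.

{"name": "servo_tool", "arguments": {"deltas": [[[0, 0, 0.03], [0, 0, 0]], [[0, 0, 0.03], [0, 0, 0]], [[0, 0, 0.032], [0, 0, 0]], [[0, 0, 0.032], [0, 0, 0]], [[0, 0, 0], [0, 0, 0]]]}}

```text
time: 3.02
tool_pos: [524.7, -149.8, 250.5]
tcp_rot: [-3.14, 0.005, -0.094]
contact_force: [0.3, -0.0, -0.0]
grip_width: 55.4
finger_force: 0.0
```

{"name": "servo_tool", "arguments": {"deltas": [[[-0.003, 0.013, 0], [0, 0, 0]], [[-0.003, 0.013, 0], [0, 0, 0]], [[-0.003, 0.013, 0], [0, 0, 0]], [[-0.003, 0.013, 0], [0, 0, 0]], [[-0.002, 0.012, 0], [0, 0, 0]], [[-0.002, 0.012, 0], [0, 0, 0]], [[-0.002, 0.012, 0], [0, 0, 0]], [[0, 0.012, 0], [0, 0, 0]], [[0, 0.012, 0], [0, 0, 0]], [[0, 0.012, 0], [0, 0, 0]], [[0.002, 0.012, 0], [0, 0, 0]], [[0.002, 0.012, 0], [0, 0, 0]], [[0.002, 0.012, 0], [0, 0, 0]], [[0.002, 0.009, 0], [0, 0, 0]], [[0, 0, 0], [0, 0, 0]], [[0, -0.012, 0], [0, 0, 0]], [[0, 0, -0.04], [0, 0, 0]], [[0, 0, -0.04], [0, 0, 0]], [[0, 0, -0.04], [0, 0, 0]], [[0, 0, 0], [0, 0, 0]]]}}

```text
time: 5.52
tool_pos: [501.8, -305.1, 376.7]
tcp_rot: [3.137, -0.006, -0.095]
contact_force: [-0.8, -0.5, 0.8]
grip_width: 55.2
finger_force: 0.0
```

{"name": "servo_tool", "arguments": {"deltas": [[[-0.01, -0.028, 0], [0, 0, 0]], [[-0.01, -0.028, 0], [0, 0, 0]], [[-0.01, -0.028, 0], [0, 0, 0]], [[-0.011, -0.028, 0], [0, 0, 0]], [[-0.011, -0.028, 0.02], [0, 0, 0]], [[-0.011, -0.03, 0.03], [0, 0, 0]], [[0, 0, 0], [0, 0, 0]], [[0, 0, 0], [0, 0, 0]]], "fingers": 1}}

```text
time: 6.52
tool_pos: [454.7, -130.4, 323.0]
tcp_rot: [3.141, -0.001, -0.095]
contact_force: [-0.3, -0.8, 1.4]
grip_width: 91.5
finger_force: 0.0
```

```bash
python3 - <<'E'
from h import *
import pickle
o=bot.get_obs(); m=bot.camera_model("wrist"); im=bot.capture("wrist")
cv2.imwrite("pics/w2.png",im[...,::-1]); pickle.dump(m,open("w2.pkl","wb"))
print(o["time"],o["tool_pos"],o["tcp_rot"],m["xyz"],m["rotation"])
sc=bot.capture("scene");s=bot.capture("side")
p=proj(m,[535,-132,100])[0];print(p)
x,y=[int(v) for v in p]; x0=max(0,x-133);y0=max(0,y-100)
print(x0,y0)
cv2.imwrite("pics/w2c.png",cv2.resize(im[y0:y0+200,x0:x0+266,::-1],None,fx=3,fy=3,interpolation=cv2.INTER_CUBIC))
cv2.imwrite("pics/scene2.png",sc[...,::-1]);cv2.imwrite("pics/side2.png",s[...,::-1])
E
```

```text
6.525 [ 454.73705398 -130.40150433  323.03091378] [ 3.14087487e+00 -6.38788053e-04 -9.53420414e-02] [ 533.69002903 -138.16929921  480.5856478 ] [ 2.84621086e+00 -2.29062010e-04 -1.66536382e+00]
[278.3272819  110.55153061]
145 10
```

View pics/w2c.png

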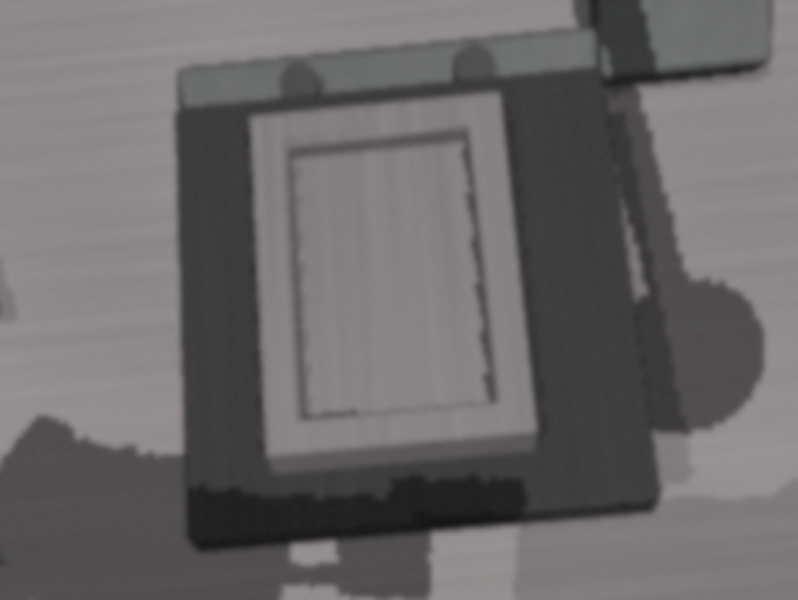

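The nest top corners in the crop are (249,116), (500,92), (537,432) and (268,458). The bed corners are (178,108), (601,70), (657,500) and (190,542), and the cavity mouth is about (289,150)-(495,402). The head's shadow lies to the right, off the bed.

```bash
cat > fit2.py <<'E'
from fit import *
import pickle
m=pickle.load(open("w2.pkl","rb")); W=lambda x,y:((x+.5)/3-.5+145,(y+.5)/3-.5+10)
N=[(W(249,116),64,44,16),(W(500,92),64,-44,16),(W(537,432),-64,-44,16),(W(268,458),-64,44,16)]
B=[(W(178,108),85,80,0),(W(601,70),85,-80,0),(W(657,500),-85,-80,0),(W(190,542),-85,80,0)]
C=[(W(289,150),51.5,31.5,16),(W(466,132),51.5,-31.5,16),(W(495,402),-51.5,-31.5,16),(W(303,417),-51.5,31.5,16)]
def T(p,q): a=p[3];return np.array([p[0]+np.cos(a)*q[0]-np.sin(a)*q[1],p[1]+np.sin(a)*q[0]+np.cos(a)*q[1],p[2]+q[2]])
def f(p): return np.concatenate([proj(m,T(p,bed(x,y+(p[4] if z else 0),z)))[0]-u for u,x,y,z in N+B+C])
r=least_squares(f,[535,-132,0,0,0],loss="soft_l1")
E
python3 - <<'E'
from fit2 import *
print(r.x.round(4));print(r.fun.reshape(-1,2).round(1).tolist())
g=lambda p:f([p[0],p[1],0,p[2],p[3]]); q=least_squares(g,[535,-132,0,0],loss="soft_l1");print(q.x.round(4),abs(q.fun).max())
o=bot.get_obs();print(o["tool_pos"])
m1=pickle.load(open("w1.pkl","rb")); 
# base-edge check in view w1: bed corners
print(proj(m1,[T(r.x,bed(x,y)) for x,y in((85,80),(85,-80),(-85,-80),(-85,80))]).round(0))
E
```

```text
[ 5.380204e+02 -1.334682e+02 -4.193200e+00 -6.900000e-03  4.777500e+00]
[[1.1, 1.5], [-0.3, 1.5], [-0.4, 0.3], [-0.1, -0.4], [-0.5, 0.6], [0.2, -0.5], [1.2, -0.1], [-0.8, -0.5], [-0.0, -0.8], [0.3, -0.5], [-0.3, -0.3], [0.2, 0.3]]
[ 5.381640e+02 -1.335535e+02 -5.700000e-03  4.779000e+00] 2.325868353829037
[ 455.06518747 -131.13816273  323.2737311 ]
[[207. 113.]
 [326. 102.]
 [340. 227.]
 [210. 238.]]
```

{"name": "servo_tool", "arguments": {"deltas": [[[0.005, -0.04, 0], [0, 0, 0]], [[0.005, -0.04, 0], [0, 0, 0]], [[0.005, -0.04, 0], [0, 0, 0]], [[0.005, -0.04, 0], [0, 0, 0]], [[0.005, -0.04, 0], [0, 0, 0]], [[0.005, -0.04, 0], [0, 0, 0]], [[0.005, -0.04, 0], [0, 0, 0]], [[0.005, -0.04, 0], [0, 0, 0]], [[0.005, -0.04, 0], [0, 0, 0]], [[0.005, -0.04, 0], [0, 0, 0]], [[0, 0, 0.02], [0, 0, 9.2]], [[0, 0, 0.02], [0, 0, 9.2]], [[0, 0, 0], [0, 0, 0]], [[0, 0, 0], [0, 0, 0]]]}}

```text
time: 8.43
tool_pos: [543.4, 262.8, 283.7]
tcp_rot: [-3.141, -0.001, -0.415]
contact_force: [1.0, 0.1, -0.0]
grip_width: 91.6
finger_force: 0.0
```

```bash
python3 - <<'E'
from h import *
import pickle
o=bot.get_obs(); m=bot.camera_model("wrist"); im=bot.capture("wrist")
cv2.imwrite("pics/w3.png",im[...,::-1]); pickle.dump(m,open("w3.pkl","wb"))
print(o["time"],o["tool_pos"],o["tcp_rot"],m["xyz"]); print(proj(m,[601,240,24]))
E
```

```text
8.425 [543.42350367 262.75528292 283.69159529] [-3.14057753e+00 -1.26531590e-03 -4.14757410e-01] [615.8451151  230.4516294  441.30411594]
[[282.47396811 126.92742287]]
```

{"name": "servo_tool", "arguments": {"deltas": [[[-0.02, 0, 0.04], [0, 0, 0]], [[-0.02, 0, 0.04], [0, 0, 0]], [[0, 0, 0], [0, 0, 0]], [[0, 0, 0], [0, 0, 0]]]}}

```text
time: 8.98
tool_pos: [508.0, 279.4, 205.1]
tcp_rot: [-3.139, -0.003, -0.417]
contact_force: [0.4, -0.7, -0.1]
grip_width: 91.8
finger_force: 0.0
```

```bash
python3 - <<'E'
from h import *
import pickle
o=bot.get_obs(); m=bot.camera_model("wrist"); im=bot.capture("wrist")
cv2.imwrite("pics/w4.png",im[...,::-1]); pickle.dump(m,open("w4.pkl","wb"))
print(o["time"],o["tool_pos"],o["tcp_rot"],m["xyz"]); 
a=cv2.imread("pics/w3.png"); L=[]
for A,n in((a,"w3"),(im[...,::-1],"w4")):
    mm=pickle.load(open(n+".pkl","rb")); x,y=proj(mm,[601,240,24])[0].astype(int); x0=min(max(0,x-100),360);y0=max(0,y-110);print(n,x0,y0)
    L.append(cv2.resize(np.ascontiguousarray(A[y0:y0+220,x0:x0+200]),(400,440),interpolation=cv2.INTER_CUBIC))
cv2.imwrite("pics/b.png",np.hstack(L))
E
```

```text
8.975 [508.0186137  279.37495565 205.1042814 ] [-3.13879647 -0.00332362 -0.41656742] [579.96308918 246.83348604 362.87928052]
w3 182 16
w4 183 0
```

View pics/b.png

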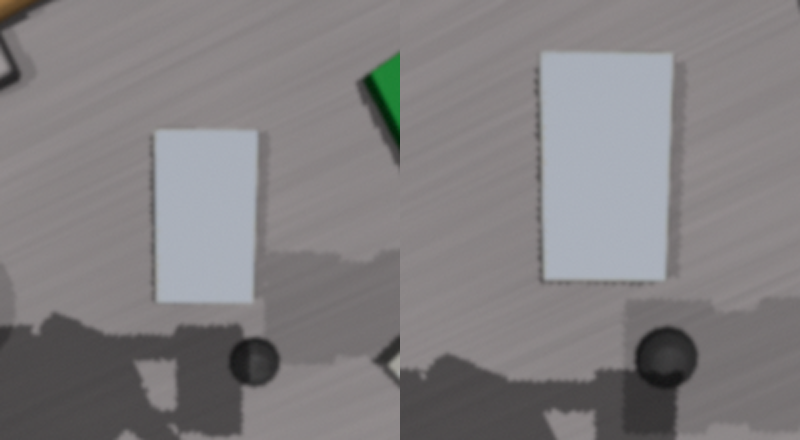

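Both crops show the plain oblong aluminium blank, with the stud below its lower right corner and green off to the right. Corners in w3 are (155,130), (258,130), (254,302), (156,302); in w4 they are (142,53), (273,54), (266,280), (143,281).

```bash
python3 - <<'E'
from fit import *
import pickle
m3,m4=[pickle.load(open(n,"rb")) for n in("w3.pkl","w4.pkl")]
h=lambda p,x0,y0:((p[0]+.5)/2-.5+x0,(p[1]+.5)/2-.5+y0)
a=[(155,130),(258,130),(254,302),(156,302)];b=[(142,53),(273,54),(266,280),(143,281)]
P=np.array([tri((m3,h(u,182,16)),(m4,h(v,183,0)))[0] for u,v in zip(a,b)]);print(P.round(1))
mod=[(50,30),(50,-30),(-50,-30),(-50,30)]
def f(p):
    c,s=np.cos(p[2]),np.sin(p[2]);o=[]
    for (x,y),u,v in zip(mod,a,b):
        q=[p[0]+c*x-s*y,p[1]+s*x+c*y,p[3]]
        o+=[proj(m3,q)[0]-h(u,182,16),proj(m4,q)[0]-h(v,183,0)]
    return np.concatenate(o)
r=least_squares(f,[600,240,-.42,24]);print(r.x,abs(r.fun).max())
o=bot.get_obs();M=R.from_euler("xyz",o["tcp_rot"]).as_matrix();print(o["tool_pos"],"tool delta",M.T@(np.array([*r.x[:2],12])-o["tool_pos"]),"yaw",np.degrees(r.x[2]-o["tcp_rot"][2]))
E
```

```text
[[657.9 243.4  23.6]
 [634.7 189.8  20. ]
 [543.9 229.8  15.5]
 [568.  285.9  12.8]]
[ 6.01629588e+02  2.37006817e+02 -4.23346934e-01  1.66122654e+01] 0.7583801899918683
[508.20942563 279.3418287  205.28085417] tool delta [101.84254922   1.49696102 193.65671356] yaw -0.3598678396240029
```

{"name": "servo_tool", "arguments": {"deltas": [[[0.034, 0, 0], [0, 0, 0.4]], [[0.034, 0.001, 0.02], [0, 0, 0]], [[0.034, 0, 0.03], [0, 0, 0]], [[0, 0, 0.04], [0, 0, 0]], [[0, 0, 0.04], [0, 0, 0]], [[0, 0, 0.025], [0, 0, 0]], [[0, 0, 0.015], [0, 0, 0]], [[0, 0, 0.012], [0, 0, 0]], [[0, 0, 0.011], [0, 0, 0]], [[0, 0, 0], [0, 0, 0]]]}}

```text
time: 10.28
tool_pos: [598.6, 236.4, 9.4]
tcp_rot: [3.141, 0.0, -0.424]
contact_force: [-0.5, 0.1, 0.9]
grip_width: 92.1
finger_force: 0.0
```

```bash
python3 - <<'E'
from h import *
for i in range(3): o=bot.get_obs();print(o["tool_pos"])
E
```

```text
[598.6014572  236.43032965   9.37049823]
[598.6014572  236.43032965   9.37049823]
[598.6014572  236.43032965   9.37049823]
```

{"name": "servo_tool", "arguments": {"deltas": [[[0.002, 0, -0.002], [0, 0, 0]], [[0, 0, 0], [0, 0, 0]]]}}

```text
time: 10.52
tool_pos: [601.4, 235.8, 12.7]
tcp_rot: [-3.14, -0.002, -0.424]
contact_force: [-0.5, 0.1, 0.4]
grip_width: 91.8
finger_force: 0.0
```

{"name": "servo_tool", "arguments": {"deltas": [[[0, 0, 0], [0, 0, 0]], [[0, 0, 0], [0, 0, 0]], [[0, 0, 0], [0, 0, 0]], [[0, 0, 0], [0, 0, 0]], [[0, 0, 0], [0, 0, 0]], [[0, 0, 0], [0, 0, 0]], [[0, 0, 0], [0, 0, 0]], [[0, 0, 0], [0, 0, 0]]], "fingers": 0.4}}

```text
time: 11.52
tool_pos: [600.6, 235.8, 11.7]
tcp_rot: [-3.141, -0.0, -0.424]
contact_force: [0.8, 2.0, -0.9]
grip_width: 60.0
finger_force: 30.0
```

The blank is gripped at 60.0 mm. I'll lift it and carry it over the die.

{"name": "servo_tool", "arguments": {"deltas": [[[0, 0, -0.02], [0, 0, 0]], [[0, 0, -0.04], [0, 0, 0]], [[0, 0, -0.05], [0, 0, 0]], [[0, 0, -0.05], [0, 0, 0]], [[0, 0, -0.05], [0, 0, 0]], [[0, 0, -0.04], [0, 0, 0]], [[0.01, 0.023, 0], [0, 0, 0]], [[0.015, 0.033, 0], [0, 0, 0]], [[0.015, 0.033, 0], [0, 0, 0]], [[0.015, 0.033, 0], [0, 0, 0]], [[0.015, 0.033, 0], [0, 0, 0]], [[0.015, 0.033, 0], [0, 0, 0]], [[0.015, 0.033, 0], [0, 0, 0]], [[0.015, 0.033, 0], [0, 0, 0]], [[0.015, 0.033, 0], [0, 0, 0]], [[0.015, 0.033, 0], [0, 0, 0]], [[0.005, 0.012, 0], [0, 0, 0]], [[0, 0, 0], [0, 0, 0]]]}}

```text
time: 13.78
tool_pos: [600.1, -129.1, 260.9]
tcp_rot: [3.141, 0.002, -0.426]
contact_force: [-0.2, 0.3, -3.3]
grip_width: 59.6
finger_force: 30.0
```

{"name": "servo_tool", "arguments": {"deltas": [[[0, 0, 0], [0, 0, -6]], [[0, 0, 0], [0, 0, -6]], [[0, 0, 0], [0, 0, -6]], [[0, 0, 0], [0, 0, -6]], [[0, 0, 0], [0, -6, 0]], [[0, 0, 0], [0, -6, 0]], [[0, 0, 0], [0, -6, 0]], [[0, 0, 0], [0, -6, 0]], [[0, 0, 0], [0, -6, 0]], [[0, 0, 0], [0, 0, 0]], [[0, 0, 0], [0, 0, 0]]]}}

```text
time: 15.15
tool_pos: [600.9, -127.8, 261.8]
tcp_rot: [3.141, 0.521, -0.004]
contact_force: [-1.4, -0.1, -3.3]
grip_width: 59.5
finger_force: 30.0
```

```bash
cat > goal.py <<'E'
from fit2 import *
def goal(zb,die=r.x,xb=0,yb=None):
    o=bot.get_obs();M=R.from_euler("xyz",o["tcp_rot"]).as_matrix()
    t=T(die,bed(xb,die[4] if yb is None else yb,zb)); G=R.from_euler("xyz",[np.pi,np.pi/6,die[3]]).as_matrix()
    print(o["time"],o["tool_pos"].round(1),np.degrees(o["tcp_rot"]).round(2),"F",(M.T@o["contact_force"]).round(1),o["grip_width"].round(1))
    print("goal",t.round(1),"tool delta",(M.T@(t-o["tool_pos"])).round(1),"rotvec",np.degrees(R.from_matrix(M.T@G).as_rotvec()).round(2))
E
python3 -c "
from goal import *
goal(75)"
```

```text
Traceback (most recent call last):
  File "goal.py", line 5, in goal
    print(o["time"],o["tool_pos"].round(1),np.degrees(o["tcp_rot"]).round(2),"F",(M.T@o["contact_force"]).round(1),o["grip_width"].round(1))
                                                                                                                   ^^^^^^^^^^^^^^^^^^^^^
AttributeError: 'float' object has no attribute 'round'
```

```bash
sed -i 's/o\["grip_width"\].round(1)/o["grip_width"]/' goal.py; python3 -c "
from goal import *
goal(75)"
```

```text
15.15 [ 600.9 -127.8  261.8] [179.99  29.86  -0.24] F [0.4 0.1 3.5] 59.51407153692838
goal [ 575.6 -129.   160.8] tool delta [ 28.3   1.2 100.3] rotvec [ 0.09 -0.14  0.14]
```

{"name": "servo_tool", "arguments": {"deltas": [[[0.014, 0.001, 0.03], [0, 0, 0]], [[0.014, 0, 0.03], [0, 0, 0]], [[0, 0, 0.025], [0, 0, 0]], [[0, 0, 0.02], [0, 0, 0]], [[0, 0, 0.015], [0, 0, 0]], [[0, 0, 0.01], [0, 0, 0]], [[0, 0, 0], [0, 0, 0]], [[0, 0, 0], [0, 0, 0]]]}}

```text
time: 16.15
tool_pos: [560.4, -129.5, 136.1]
tcp_rot: [3.141, 0.521, -0.006]
contact_force: [0.5, 0.5, -4.8]
grip_width: 59.7
finger_force: 30.0
```

```bash
python3 - <<'E'
from goal import *
goal(45)
m=bot.camera_model("wrist");im=bot.capture("wrist");pickle.dump(m,open("w5.pkl","wb"))
cv2.imwrite("pics/w5.png",im[...,::-1])
p=proj(m,[T(r.x,bed(x,y+r.x[4],16)) for x,y in((64,44),(64,-44),(-64,-44),(-64,44))]);print(p.round(0).tolist())
x0,y0=[max(0,int(v)) for v in p.min(0)-40];y1=min(420,y0+200);x1=min(560,x0+266);print(x0,y0)
cv2.imwrite("pics/w5c.png",cv2.resize(np.ascontiguousarray(im[y0:y1,x0:x1,::-1]),None,fx=3,fy=3,interpolation=cv2.INTER_CUBIC))
E
```

```text
16.15 [ 560.4 -129.5  136.1] [179.96  29.87  -0.32] F [ 2.8 -0.5  3.9] 59.65719312357284
goal [ 560.6 -128.8  134.8] tool delta [ 0.8 -0.7  1.1] rotvec [ 0.08 -0.13  0.06]
[[200.0, 140.0], [365.0, 140.0], [351.0, 343.0], [214.0, 343.0]]
160 99
```

View pics/w5c.png

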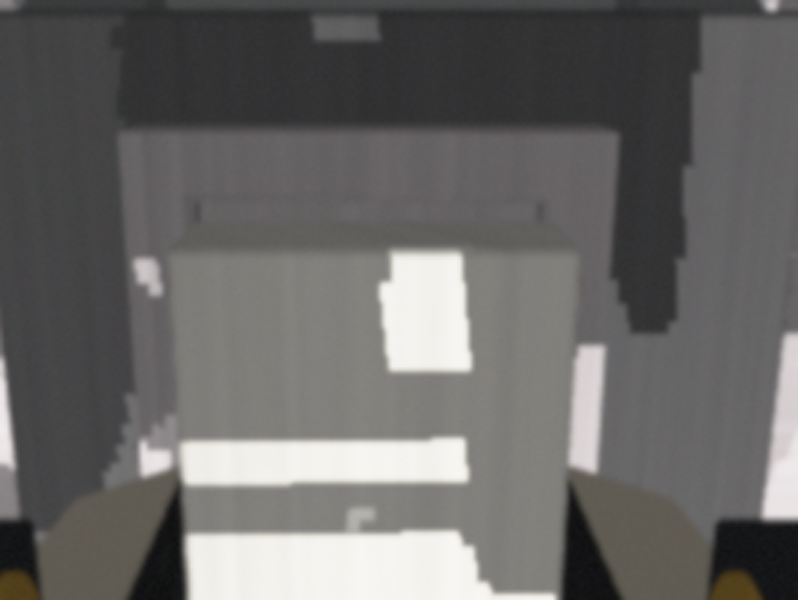

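```bash
python3 - <<'E'
from goal import *
m=pickle.load(open("w5.pkl","rb")); o=bot.get_obs();M=R.from_euler("xyz",o["tcp_rot"]).as_matrix()
tp=lambda x,y,z:o["tool_pos"]+M@np.array([x,y,z])
print("blank top far pred",proj(m,[tp(50,-30,-12),tp(50,30,-12),tp(50,-30,12)]), "obs",(160+172/3,99+250/3),(160+578/3,99+250/3))
for x in (63,64,65): print("nest",x,proj(m,[T(r.x,bed(x,48.8,16)),T(r.x,bed(x,-39.2,16))]).round(1).tolist(),"obs",(200,142.2),(366,141.7))
for x in (51.5,53): print("cav",x,proj(m,[T(r.x,bed(x,4.8+31.5,16)),T(r.x,bed(x,4.8-31.5,16))]).round(1).tolist(),"obs",(160+197/3,165.8),(160+543/3,165.8))
E
```

```text
blank top far pred [[213.74663202 182.47665344]
 [353.01783577 182.59006913]
 [223.21578038 172.90113397]] obs (217.33333333333334, 182.33333333333331) (352.66666666666663, 182.33333333333331)
nest 63 [[200.3, 141.8], [364.4, 142.1]] obs (200, 142.2) (366, 141.7)
nest 64 [[200.2, 139.9], [364.5, 140.2]] obs (200, 142.2) (366, 141.7)
nest 65 [[200.1, 138.0], [364.7, 138.3]] obs (200, 142.2) (366, 141.7)
cav 51.5 [[224.7, 163.4], [340.1, 163.6]] obs (225.66666666666669, 165.8) (341.0, 165.8)
cav 53 [[224.5, 160.6], [340.2, 160.8]] obs (225.66666666666669, 165.8) (341.0, 165.8)
```

The nest's far corners are at crop (120,130) and (618,128), the cavity's far edge at row 200, and the blank's far top edge at (172-578,250). The blank sits about 1 mm to the right and is within 0.3 mm along x, so I'll correct tool y by -1 mm and descend in small steps.

{"name": "servo_tool", "arguments": {"deltas": [[[0, -0.001, 0.004], [0, 0, 0]], [[0, 0, 0.004], [0, 0, 0]], [[0, 0, 0.003], [0, 0, 0]], [[0, 0, 0.002], [0, 0, 0]], [[0, 0, 0], [0, 0, 0]], [[0, 0, 0], [0, 0, 0]]]}}

```text
time: 16.95
tool_pos: [553.5, -128.4, 123.9]
tcp_rot: [3.141, 0.523, -0.005]
contact_force: [-0.8, 0.4, -4.4]
grip_width: 59.4
finger_force: 30.0
```

{"name": "servo_tool", "arguments": {"deltas": [[[0, 0, 0.001], [0, 0, 0]], [[0, 0, 0.001], [0, 0, 0]], [[0, 0, 0.001], [0, 0, 0]], [[0, 0, 0.001], [0, 0, 0]], [[0, 0, 0], [0, 0, 0]], [[0, 0, 0], [0, 0, 0]]]}}

```text
time: 17.7
tool_pos: [551.4, -128.4, 120.4]
tcp_rot: [3.141, 0.523, -0.005]
contact_force: [-0.2, -0.4, -3.6]
grip_width: 59.5
finger_force: 30.0
```

```bash
python3 -c "
from goal import *
goal(20)"
```

```text
17.7 [ 551.4 -128.4  120.4] [179.99  29.99  -0.3 ] F [1.6 0.4 3.2] 59.48656899585314
goal [ 548.1 -128.8  113.1] tool delta [0.7 0.4 8. ] rotvec [ 0.05 -0.01  0.08]
```

{"name": "servo_tool", "arguments": {"deltas": [[[0, 0, 0.001], [0, 0, 0]], [[0, 0, 0.001], [0, 0, 0]], [[0, 0, 0], [0, 0, 0]], [[0, 0, 0], [0, 0, 0]]]}}

```text
time: 18.2
tool_pos: [550.4, -128.4, 118.7]
tcp_rot: [3.142, 0.524, -0.005]
contact_force: [-0.1, -0.8, -3.7]
grip_width: 59.6
finger_force: 30.0
```

{"name": "servo_tool", "arguments": {"deltas": [[[0, 0, 0.001], [0, 0, 0]], [[0, 0, 0.001], [0, 0, 0]], [[0, 0, 0], [0, 0, 0]], [[0, 0, 0], [0, 0, 0]]]}}

```text
time: 18.7
tool_pos: [549.4, -128.4, 117.0]
tcp_rot: [3.142, 0.524, -0.005]
contact_force: [0.2, 0.6, -3.8]
grip_width: 59.6
finger_force: 30.0
```

{"name": "servo_tool", "arguments": {"deltas": [[[0, 0, 0.001], [0, 0, 0]], [[0, 0, 0], [0, 0, 0]], [[0, 0, 0], [0, 0, 0]]]}}

```text
time: 19.08
tool_pos: [549.3, -128.4, 116.6]
tcp_rot: [3.141, 0.522, -0.005]
contact_force: [1.8, 0.7, 1.4]
grip_width: 59.9
finger_force: 30.0
```

{"name": "servo_tool", "arguments": {"deltas": [[[0, 0, 0.001], [0, 0, 0]], [[0, 0, 0], [0, 0, 0]], [[0, 0, 0], [0, 0, 0]]]}}

```text
time: 19.45
tool_pos: [549.3, -128.4, 116.5]
tcp_rot: [3.141, 0.521, -0.006]
contact_force: [5.1, 0.1, 4.5]
grip_width: 59.5
finger_force: 30.0
```

```bash
python3 - <<'E'
from goal import *
m=bot.camera_model("wrist");im=bot.capture("wrist");s=bot.capture("side")
a=cv2.resize(np.ascontiguousarray(im[99:299,160:426,::-1]),(532,400),interpolation=cv2.INTER_CUBIC)
b=cv2.resize(np.ascontiguousarray(s[180:270,260:360,::-1]),(444,400),interpolation=cv2.INTER_CUBIC)
cv2.imwrite("pics/w6.png",np.hstack([a[:,:],b])[:,:].copy()); cv2.imwrite("pics/w6.png",cv2.resize(np.hstack([a,b]),(800,328)))
E
```

```text
(no output)
```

View pics/w6.png

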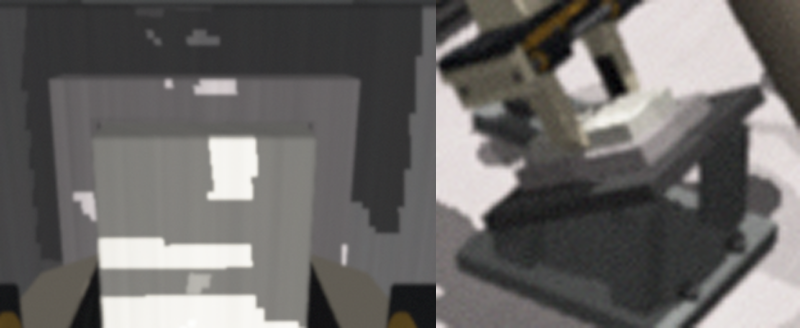

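```bash
python3 - <<'E'
from goal import *
m=bot.camera_model("wrist");o=bot.get_obs();M=R.from_euler("xyz",o["tcp_rot"]).as_matrix()
for z in(3.7,11.7): print(z,proj(m,[o["tool_pos"]+M@np.array([64,y,z]) for y in(-44,44)]).round(1).tolist(),"obs (191.7,146.6),(378.3,146.6)")
goal(20)
E
```

```text
3.7 [[188.3, 146.2], [378.6, 146.3]] obs (191.7,146.6),(378.3,146.6)
11.7 [[192.7, 144.6], [374.3, 144.7]] obs (191.7,146.6),(378.3,146.6)
19.55 [ 549.3 -128.4  116.5] [179.96  29.84  -0.32] F [ 0.8 -0.8 -7.7] 59.69007489122831
goal [ 548.1 -128.8  113.1] tool delta [0.7 0.4 3.6] rotvec [ 0.08 -0.16  0.07]
```

The evidence leans to seated (nest width 186.6 px, against 190 for seated and 182 for resting on the rim). I'll confirm with a gentle sideways probe against the cavity walls.

{"name": "servo_tool", "arguments": {"deltas": [[[0, 0.001, -0.001], [0, 0, 0]], [[0, 0.001, 0], [0, 0, 0]], [[0, 0.001, 0], [0, 0, 0]], [[0, 0.001, 0], [0, 0, 0]], [[0, 0, 0], [0, 0, 0]], [[0, 0, 0], [0, 0, 0]]]}}

```text
time: 20.3
tool_pos: [549.4, -129.9, 116.5]
tcp_rot: [-3.138, 0.523, -0.003]
contact_force: [4.4, 10.4, 4.4]
grip_width: 59.7
finger_force: 30.0
```

{"name": "servo_tool", "arguments": {"deltas": [[[0, -0.002, 0], [0, 0, 0]], [[0, -0.002, 0], [0, 0, 0]], [[0, -0.002, 0], [0, 0, 0]], [[0, -0.001, 0], [0, 0, 0]], [[0, 0, 0], [0, 0, 0]], [[0, 0, 0], [0, 0, 0]]]}}

```text
time: 21.05
tool_pos: [549.4, -126.9, 116.5]
tcp_rot: [3.138, 0.522, -0.007]
contact_force: [4.5, -3.5, 4.2]
grip_width: 59.8
finger_force: 30.0
```

Play in y is 3.0 mm (63 − 60), so the blank is in the cavity. I'll re-centre y and probe x the same way.

{"name": "servo_tool", "arguments": {"deltas": [[[0, 0.003, 0], [0, 0, 0]], [[0.002, 0, 0], [0, 0, 0]], [[0.001, 0, 0], [0, 0, 0]], [[0, 0, 0], [0, 0, 0]], [[0, 0, 0], [0, 0, 0]]]}}

```text
time: 21.68
tool_pos: [549.6, -128.3, 116.3]
tcp_rot: [-3.141, 0.529, -0.006]
contact_force: [-4.8, 1.5, 12.0]
grip_width: 59.5
finger_force: 30.0
```

{"name": "servo_tool", "arguments": {"deltas": [[[-0.002, 0, 0], [0, 0, 0]], [[-0.002, 0, 0], [0, 0, 0]], [[-0.002, 0, 0], [0, 0, 0]], [[0, 0, 0], [0, 0, 0]], [[0, 0, 0], [0, 0, 0]]]}}

```text
time: 22.3
tool_pos: [547.3, -128.7, 117.6]
tcp_rot: [3.141, 0.52, -0.006]
contact_force: [6.9, 0.0, 2.8]
grip_width: 59.7
finger_force: 30.0
```

```bash
python3 -c "
from goal import *
goal(20)"
```

```text
22.3 [ 547.3 -128.7  117.6] [179.96  29.82  -0.33] F [ 4.6 -0.1 -5.8] 59.709945368272145
goal [ 548.1 -128.8  113.1] tool delta [2.9 0.1 3.6] rotvec [ 0.08 -0.18  0.06]
```

{"name": "servo_tool", "arguments": {"deltas": [[[0.003, 0, 0.001], [0, 0, 0]], [[0, 0, 0], [0, 0, 0]], [[0, 0, 0], [0, 0, 0]]]}}

```text
time: 22.68
tool_pos: [548.4, -128.8, 117.0]
tcp_rot: [3.141, 0.523, -0.006]
contact_force: [2.1, -0.1, 11.5]
grip_width: 60.2
finger_force: 30.0
```

{"name": "servo_tool", "arguments": {"deltas": [[[0, 0, 0], [0, 0, 0]], [[0, 0, 0], [0, 0, 0]], [[0, 0, 0], [0, 0, 0]], [[0, 0, 0], [0, 0, 0]], [[0, 0, 0], [0, 0, 0]], [[0, 0, 0], [0, 0, 0]]], "fingers": 1}}

```text
time: 23.42
tool_pos: [548.4, -128.4, 115.2]
tcp_rot: [3.142, 0.524, -0.005]
contact_force: [0.1, -0.4, 0.4]
grip_width: 92.2
finger_force: 0.0
```

{"name": "servo_tool", "arguments": {"deltas": [[[0, 0, -0.01], [0, 0, 0]], [[0, 0, -0.02], [0, 0, 0]], [[0, 0, -0.03], [0, 0, 0]], [[-0.01, 0, -0.04], [0, 0, 0]], [[-0.02, 0, -0.04], [0, 0, 0]], [[-0.03, 0, -0.04], [0, 0, 0]], [[-0.03, 0, 0], [0, 0, 0]], [[0, 0, 0], [0, 0, 0]], [[0, 0, 0], [0, 0, 0]]]}}

```text
time: 24.55
tool_pos: [560.7, -128.4, 315.7]
tcp_rot: [-3.141, 0.524, -0.005]
contact_force: [0.8, 0.4, 0.1]
grip_width: 91.6
finger_force: 0.0
```

```bash
python3 - <<'E'
from goal import *
m=bot.camera_model("wrist");im=bot.capture("wrist");s=bot.capture("side");c=bot.capture("scene")
pickle.dump(m,open("w7.pkl","wb"))
p=proj(m,T(r.x,bed(0,4.8,16)))[0];x0,y0=max(0,int(p[0]-100)),max(0,int(p[1]-90));print(p,x0,y0)
g=lambda i,x,y,w,h:cv2.resize(np.ascontiguousarray(i[y:y+h,x:x+w,::-1]),(400,300),interpolation=cv2.INTER_CUBIC)
cv2.imwrite("pics/f.png",np.vstack([np.hstack([g(im,x0,y0,200,150),g(s,240,150,140,105)]),np.hstack([g(c,140,140,160,120),g(c,0,0,560,420)])]))
E
```

```text
[284.46589126  99.11889184] 184 9
```

View pics/f.png

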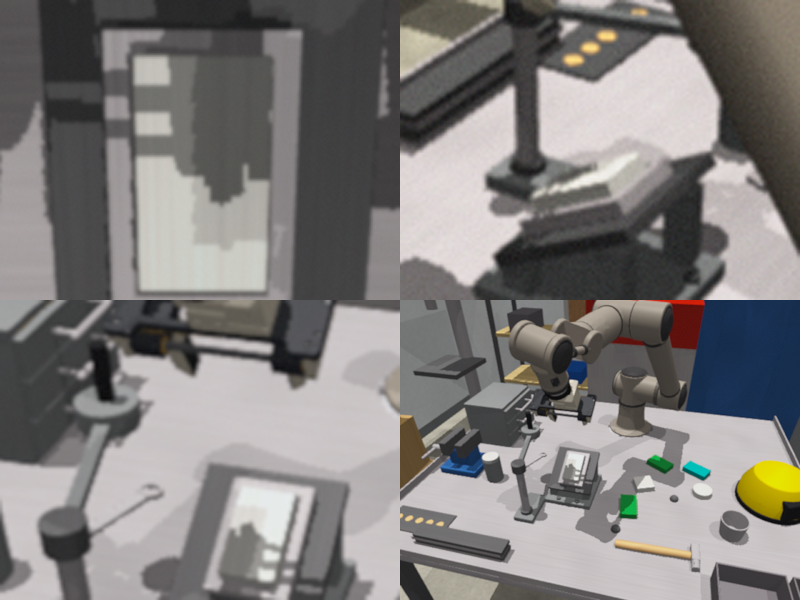

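The blank lies square and level in the cavity (wrist crop (135-270, 55-293) inside the nest). The lamp head is off to the right and the bystanders haven't moved. I'll check the lamp angle and hand in.

```bash
python3 - <<'E'
from goal import *
g=onz("scene",(179,156),297);h=np.array([704,-254]);d=g[:2]-h
print(g,np.linalg.norm(d),"lamp",(np.arctan2(d[1],d[0])-np.arctan2(120,-170)-r.x[3])%(2*np.pi))
print(bot.close_job())
E
```

```text
[ 504.39090676 -303.36509005  297.        ] 205.62271814734473 lamp 0.8640309124550365
the job is handed in; nothing more can be done
None
```

The job is handed in at about 25 s of robot time: the lamp head is swung clear of the bed at about 0.86 rad, and the oblong blank is seated flat in the cavity and released, with the gripper clear.

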